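Slide the ballast discs into the display stand

ROBOT

A 6-joint arm with a two-finger parallel gripper is mounted at the origin on a cart in front of the work surface, level with it; the furniture and walls round the work are solid. World frame = base frame: x ahead of the robot, y to its left, z up, the work surface at z = 0. Lengths are in m, angles in rad, forces in N, time in s.
With the tool pointing down it reaches from about 0.25 to 0.775 m from the base axis. Payload 4 kg.
Tool frame: the origin (TCP) lies midway between the tips of the shut fingers; the grasp point (between the pads) lies 19 mm behind it (robot.tcp_to_grasp is the distance from the TCP to the grasp point, in m); x points along the fingers, y is the direction in which the jaws open and shut, and the axes are right-handed (so a half turn about x gives the same grasp; the last joint's range is limited). The gripper opens to 94 mm and grips with 3 to 60 N. Pads are 16 mm wide; open, the fingers measure 119 mm over their backs; the gripper's body (75 mm by 177 mm) begins 78 mm behind the grasp point.
Start: joints at [0.997, 0.087, 1.371, -0, 1.684, -0.103], TCP at [0.249, 0.49, 0.206] pointing down, gripper open.
Joint ranges: [-3.1, 3.1], [-0.76, 2.03], [0.27, 2.55], [-1.08, 4.22], [0.17, 2.65], [-2.57, 2.57]. Speed limits (rad/s): [2.79, 2.79, 3.14, 3.14, 3.14, 3.14].

INTERFACE

Orientations are given as [roll, pitch, yaw] about the fixed x, y, z axes, in that order (R = Rz(yaw) Ry(pitch) Rx(roll)).
In Python, from bench import robot gives the robot as it stands.
- The arm moves only by the tool send_rows, never from a script. Its argument "increments" is a list of rows, each a list of 5 numbers: the opening, from -1 (shut) to 1 (fully open), so that 0 is half open, then the shift along the tool's x, y, z in m, then the turn about the tool's x in rad. In form: [[hand, tx, ty, tz, roll], ...]. A call has 1 to 5 rows; each row is the pose to reach, as a shift and turn from the pose commanded when the call began, along the tool's axes at that moment; what a row does not reach only later rows make up. A row lasts 1/12 s, in which the tool goes at most 41.7 mm and 7.16 degrees, less where a joint would pass 70% of its speed; a pose out of reach is approached as far as the arm can. A call with a gripper value outside its range is refused whole. The fingers move at their own pace and stop on an object; the grip force is fixed at half the most. Time passes only in rows, so rows that repeat a pose let the fingers close. It gives the time, the measured TCP pose, the force and the opening at its end, in the units of the state.
- robot.get_obs(): the state, without advancing time (a new reading comes with each control period).
- robot.snapshot(name): name is "side" or "top"; returns a dict with "image" (400x640x3 uint8, red, green, blue), "intrinsics" (3x3 intrinsics, pixels), "k1" (the pictures are not rectified: a ray, as slopes to the right and down, at radius r is drawn at 1 + k1 r^2 times it, then the intrinsics apply), "world_from_camera" (4x4, takes a point from camera to world coordinates). Camera axes: x right, y down, z forward; pixel columns grow to the right and rows downward; lengths in m; the calibration is good to about 2 mm. A picture is of the moment at which its call begins. There is no depth.
- robot.close_job(): hands the job in, once; it reports no verdict.
The state is a dict: "time": time; "joint_positions": joint angles; "qvel": joint speeds; "joint_torque": joint torques, N m; "tool_pos": TCP position; "ee_rot": TCP orientation; "wrist_force": force on the tool from outside, world axes, zero at the start; "wrist_torque": the same for the moment, N m; "width": finger opening in m.
Only numpy, scipy, OpenCV 4.12 (cv2) and the standard library are available. Lean on these libraries where they do the work, as an engineer would, in place of code of your own. Each camera call takes 0.05 s, during which the arm holds its last target.

TASK

The dark wooden display stand has two round recesses, a large and a small one, and a steel ballast disc for each lies flat on its top. With the fingertips, push each disc along the top over the edge of the recess of its own size, so that it drops in and lies flat and flush. Do not pick the discs up at any time, and leave everything else where it is, also the cotton reel that stands on the stand.

Things in the scene. Friction and masses are not known exactly. Their poses are not given: they have to be found in the camera images.
- stand: Dark wooden block screwed to the bench, 172 (x) by 108 (y) by 22 mm high (foot moulding 176 by 112 mm, 7 mm high). Origin: centre of its underside, z up; flat top at z = 22 mm. Starts at any yaw, never moves. Recesses at (-46, 26) and (46, 26) mm in its x, y; the discs start flat on its top on the -y half, each on the same x side as its own recess, at least 5 mm clear of the recess edge.
- large_recess (a point): Centre of the floor of the large round recess in the stand's top: 44 mm diameter, 8 mm deep, flat floor. z up.
- small_recess (a point): Centre of the floor of the small round recess in the stand's top: 34 mm diameter, 8 mm deep, flat floor. z up.
- large_disc: Loose plain steel disc, 40 mm diameter, 8 mm thick, about 80 g; fits the large recess with 2 mm play all round and then lies flush with the stand's top. Origin: centre of its underside; z is its axis.
- small_disc: Loose plain steel disc, 30 mm diameter, 8 mm thick, about 45 g; fits the small recess with 2 mm play all round and then lies flush with the stand's top (it would also fall into the large recess, where it does not belong). Origin: centre of its underside; z is its axis.
- cotton_reel: Bystander: wooden reel of thread, 35 mm diameter, 42 mm high, standing on top of the stand between the two recesses, towards the +y edge (at about x = 6, y = 35 mm in the stand's frame). Origin: centre of its underside.
- pin_chest: Bystander: small wooden chest of two drawers, 97 x 150 x 68 mm high, on the bench to the right. Origin: centre of its underside.
- pin_tin: Bystander: round tin with a lid, 62 mm diameter, 24 mm high, on the bench to the right. Origin: centre of its underside.
- offcut: Bystander: pine block 35 x 72 x 28 mm high, on the bench to the right. Origin: centre of its underside.
- parts_tin: Bystander: flat rectangular hinged tin, 71 x 109 x 28 mm high, on the bench to the left. Origin: centre of its underside.
- sanding_block: Bystander: cork sanding block 60 x 105 x 33 mm high, on the bench to the left. Origin: centre of its underside.
- peg_0: Bystander: wooden clothes peg, 15 x 72 x 12 mm high, lying on the bench to the right. Origin: centre of its underside.
Mind the look-alikes: they are no part of the job. Leave any blue or yellow look-alike of the large_disc alone.

How it is judged:
By the outcome, as a careful person would: the job done as asked, in the order asked, and still so for the second after the job is handed in, with the robot touching nothing.
It also fails if it takes over 38 s, if anything falls off the work surface, if the arm or the gripper's body presses on something with over 40 N, if the wrist force passes 120 N, or if a joint passes its speed limit or range.

## Working session

There is one attempt and no reset: what is moved stays moved. The work goes in short steps, Python scripts to look and compute and a tool call to move; the robot and the scene stay as the last step left them, time stands still between calls to the robot, and variables do not carry over. Pictures are saved under pics/ and viewed, and the job is handed in when it is done.

Besides the shell and the picture viewer there is one more tool, called after "Emit:" in YAML: its name, and indented under it one key for each argument. send_rows: Moves the arm, as the interface text tells. Its arguments: {"type":"object","properties":{"increments":{"type":"array"}},"required":["increments"]}

```bash
mkdir -p pics; ls; python3 - <<'E'
from bench import robot
import cv2,numpy as np
print(robot.get_obs())
for n in("top","side"):
    s=robot.snapshot(n); cv2.imwrite(f"pics/{n}0.png",s["image"][:,:,::-1]); np.savez(f"{n}0.npz",**s)
    print(n,s["intrinsics"],s["k1"],s["world_from_camera"])
E
```

```text
pics
{'time': 0.0, 'joint_positions': array([ 9.96892153e-01,  8.79472887e-02,  1.37223402e+00, -1.00097359e-05,
        1.68361460e+00, -1.03094716e-01]), 'qvel': array([-0.00203297, -0.00052346,  0.00166049,  0.00108767, -0.0015284 ,
       -0.0003978 ]), 'joint_torque': array([ 7.96990807e-04, -3.40180779e+01, -3.02433336e+01,  7.19688577e-02,
        3.30561830e-02, -1.57610421e-04]), 'tool_pos': array([0.24918833, 0.4896934 , 0.20431868]), 'ee_rot': array([-1.66937567,  1.56859305, -2.14018624]), 'wrist_force': array([ 0.42203963,  0.36698493, -0.35612531]), 'wrist_torque': array([-0.00764147,  0.00720709, -0.01205537]), 'width': 0.09409940986224347}
top [[433.27824553   0.         313.28465668]
 [  0.         433.27824553 196.23622727]
 [  0.           0.           1.        ]] 0.021429637098084445 [[-0.05921518 -0.97781236  0.20093919  0.30147145]
 [-0.99824452  0.05776105 -0.01309732  0.06672908]
 [ 0.00120026 -0.20136201 -0.97951616  1.11058066]
 [ 0.          0.          0.          1.        ]]
side [[399.95482323   0.         317.45913684]
 [  0.         399.95482323 199.0204722 ]
 [  0.           0.           1.        ]] -0.09229286010813734 [[ 0.89589941 -0.26164128  0.35903771  0.13832736]
 [-0.44368924 -0.56780185  0.69335483 -0.67170421]
 [ 0.02245203 -0.78047735 -0.62478077  0.67000467]
 [ 0.          0.          0.          1.        ]]
```

View pics/top0.png

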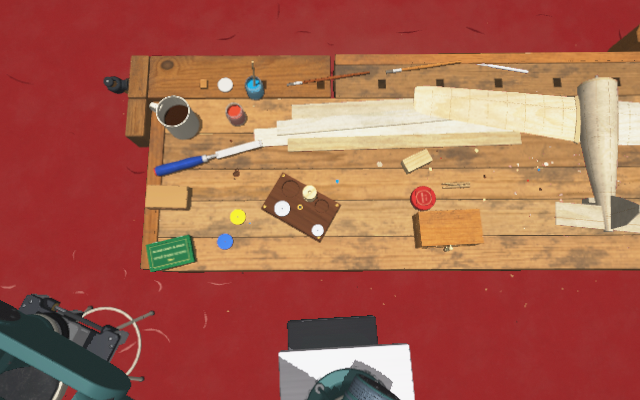

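View pics/side0.png

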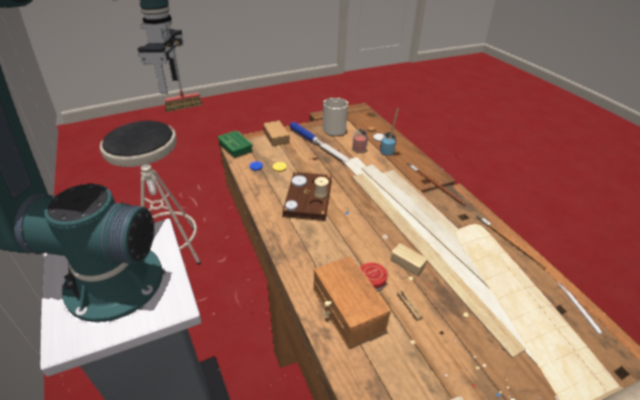

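The top view shows the stand at about (300,207), with the large disc near (282,209), the small disc near (318,230) and the reel near (310,191). Next I zoom in.

```bash
python3 - <<'E'
import cv2
a=cv2.imread("pics/top0.png")[165:250,250:350]; cv2.imwrite("pics/top0z.png",cv2.resize(a,None,fx=7,fy=7,interpolation=cv2.INTER_CUBIC)[:600])
a=cv2.imread("pics/side0.png")[165:225,275:340]; cv2.imwrite("pics/side0z.png",cv2.resize(a,None,fx=9,fy=9,interpolation=cv2.INTER_CUBIC))
E
```

```text
(no output)
```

View pics/top0z.png

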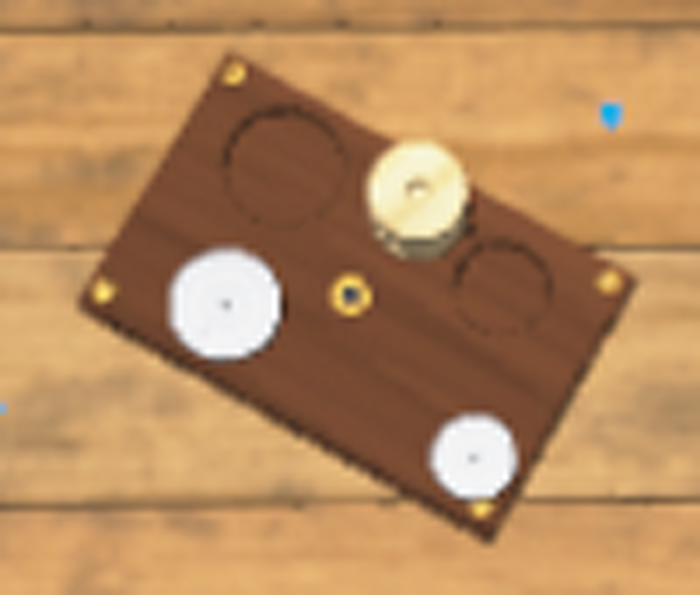

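View pics/side0z.png

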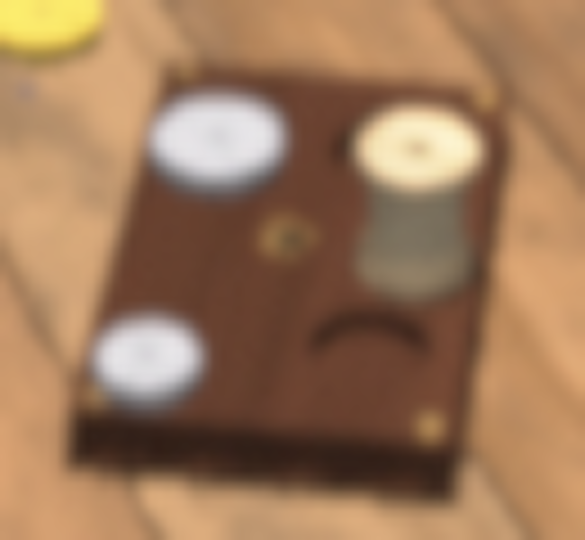

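```bash
cat > h.py <<'E'
import numpy as np,cv2
def ray(s,uv,z):
    K=np.array(s["intrinsics"]);k1=float(s["k1"]);T=np.array(s["world_from_camera"])
    d=np.atleast_2d((np.atleast_2d(uv)-K[:2,2])/[K[0,0],K[1,1]]);u=d.copy()
    for _ in range(20): u=d/(1+k1*(u**2).sum(1,keepdims=True))
    w=np.c_[u,np.ones(len(u))]@T[:3,:3].T
    return T[:3,3]+w*((z-T[2,3])/w[:,2:])
def comps(m,lo):
    n,l,st,c=cv2.connectedComponentsWithStats(m.astype(np.uint8)); 
    return [(c[i],st[i]) for i in range(1,n) if st[i,4]>=lo]
E
python3 - <<'E'
from h import *
s=np.load("top0.npz");im=s["image"];h=cv2.cvtColor(im,cv2.COLOR_RGB2HSV).astype(int)
roi=np.zeros(im.shape[:2],bool);roi[165:250,255:345]=1
print("discs top cam")
for c,st in comps(roi&(h[...,1]<40)&(h[...,2]>150),30): print(c,st,ray(s,c,.030)[0])
dark=(roi&(h[...,2]<150)).astype(np.uint8)
z=lambda u,v:((u+.5)/7-.5+250,(v+.5)/7-.5+165)
P={"LR":(285,167),"SR":(502,288),"pinNW":(235,73),"pinSW":(103,291),"pinE":(609,282),"pinS":(481,508),"ctr":(350,295),"cNW":(230,52),"cW":(80,300),"cE":(637,280),"cS":(490,535)}
for k,p in P.items(): print(k,ray(s,z(*p),.022)[0].round(4))
print("reel",ray(s,z(417,188),.064)[0])
W={k:ray(s,z(*p),.022)[0][:2] for k,p in P.items()}
print(np.linalg.norm(W["SR"]-W["LR"]),(W["LR"]+W["SR"])/2)
s2=np.load("side0.npz");im=s2["image"];h=cv2.cvtColor(im,cv2.COLOR_RGB2HSV).astype(int)
roi=np.zeros(im.shape[:2],bool);roi[165:225,280:335]=1
for c,st in comps(roi&(h[...,1]<40)&(h[...,2]>170),20): print("side",c,st,ray(s2,c,.030)[0])
z2=lambda u,v:((u+.5)/9-.5+275,(v+.5)/9-.5+165)
for k,p in {"ctr":(287,239),"pinSW":(183,70),"pinNW":(485,97),"pinS":(93,396),"pinE":(430,427)}.items(): print("side",k,ray(s2,z2(*p),.022)[0].round(4))
print("reel",ray(s2,z2(418,148),.064)[0])
E
```

```text
discs top cam
[281.57788945 207.9798995 ] [274 201  16  15 199] [0.49757924 0.13420229 0.03      ]
[317.31896552 229.69827586] [312 224  12  12 116] [0.43708652 0.04725732 0.03      ]
LR [0.5488 0.1101 0.022 ]
SR [0.4989 0.0332 0.022 ]
pinNW [0.5855 0.1268 0.022 ]
pinSW [0.5064 0.1785 0.022 ]
pinE [ 0.4988 -0.0059  0.022 ]
pinS [0.4192 0.0458 0.022 ]
ctr [0.4996 0.0887 0.022 ]
cNW [0.5936 0.1283 0.022 ]
cW [0.5036 0.187  0.022 ]
cE [ 0.499  -0.0161  0.022 ]
cS [0.4093 0.0432 0.022 ]
reel [0.52888182 0.06223576 0.064     ]
0.09157088776337727 [0.52383621 0.07164994]
side [298.55445545 179.77227723] [292 176  14   9 101] [0.49655781 0.13520052 0.03      ]
side [290.85507246 204.1884058 ] [286 201  11   8  69] [0.43605815 0.04793021 0.03      ]
side ctr [0.499  0.0898 0.022 ]
side pinSW [0.5063 0.1822 0.022 ]
side pinNW [0.5859 0.1298 0.022 ]
side pinS [0.4193 0.0473 0.022 ]
side pinE [ 0.4988 -0.0041  0.022 ]
reel [0.52775315 0.06344119 0.064     ]
```

```bash
cat >> h.py <<'E'
from scipy.spatial.transform import Rotation as Rn
LR=np.array([.5494,.1116]);SR=np.array([.4992,.0346])
LD=np.array([.4971,.1347]);SD=np.array([.4366,.0476])
def tf(p,o):
    R=Rn.from_euler("xyz",o["ee_rot"]).as_matrix(); return R.T@(np.array(p)-o["tool_pos"]),R
def wrap(a): return (a+90)%180-90
def report(o,targets=(),push=None):
    for t in targets:
        d,R=tf(t,o); print("to",np.round(t,4),"tool shift mm",(d*1000).round(1))
    R=tf([0,0,0],o)[1]; print("R cols\n",R.round(3))
    if push is not None:
        v=R.T@np.r_[push,0]; a=np.degrees(np.arctan2(-v[1],v[2])); print("roll needed deg for tool z along push",a,"or",a-180*np.sign(a))
    print("t",o["time"],"q",o["joint_positions"].round(3),"F",o["wrist_force"].round(2),"w",o["width"],"pos",o["tool_pos"].round(4))
E
python3 - <<'E'
from h import *; from bench import robot
o=robot.get_obs()
u=(LR-LD)/np.linalg.norm(LR-LD); st=LD-.036*u
report(o,[np.r_[st,.08],np.r_[st,.026]],u)
E
```

```text
to [0.4642 0.1492 0.08  ] tool shift mm [ 124.8 -205.7  346. ]
to [0.4642 0.1492 0.026 ] tool shift mm [ 178.8 -205.6  346.1]
R cols
 [[-0.001  0.454  0.891]
 [-0.002  0.891 -0.454]
 [-1.    -0.002 -0.   ]]
roll needed deg for tool z along push -3.1449978558508995 or 176.8550021441491
t 0.1 q [ 0.997  0.088  1.372  0.     1.684 -0.103] F [ 0.49 -0.08 -0.48] w 0.09409415958741763 pos [0.2492 0.4897 0.2044]
```

Emit:
send_rows:
  increments:
    - [-0.49,0.03,-0.205,0.346,-0.055]
    - [-0.49,0.03,-0.205,0.346,-0.055]
    - [-0.49,0.03,-0.205,0.346,-0.055]
    - [-0.49,0.03,-0.205,0.346,-0.055]
    - [-0.49,0.03,-0.205,0.346,-0.055]

```text
time: 0.52
tool_pos: [0.361, 0.313, 0.1894]
ee_rot: [-2.02, 1.57, -2.435]
wrist_force: [-0.2, 0.7, -0.1]
width: 0.0643
```

```bash
python3 - <<'E'
from h import *; from bench import robot
o=robot.get_obs()
u=(LR-LD)/np.linalg.norm(LR-LD); st=LD-.036*u
report(o,[np.r_[st,.08],np.r_[st,.026]],u)
E
```

```text
to [0.4642 0.1492 0.08  ] tool shift mm [ 109.4 -108.2  160.4]
to [0.4642 0.1492 0.026 ] tool shift mm [ 163.4 -108.2  160.5]
R cols
 [[-0.     0.403  0.915]
 [-0.     0.915 -0.403]
 [-1.    -0.    -0.   ]]
roll needed deg for tool z along push 0.059128387738554646 or -179.94087161226145
t 0.5167 q [ 0.596 -0.07   1.561 -0.     1.651 -0.56 ] F [-0.16  0.67 -0.08] w 0.06428024831029763 pos [0.361  0.313  0.1894]
```

Emit:
send_rows:
  increments:
    - [-0.49,0.11,-0.108,0.16,0]
    - [-0.49,0.11,-0.108,0.16,0]
    - [-0.49,0.11,-0.108,0.16,0]
    - [-0.49,0.11,-0.108,0.16,0]
    - [-0.49,0.11,-0.108,0.16,0]

```text
time: 0.93
tool_pos: [0.4574, 0.1597, 0.0857]
ee_rot: [2.361, 1.571, 1.946]
wrist_force: [-0.2, -0.3, 0.0]
width: 0.0307
```

Emit:
send_rows:
  increments:
    - [-0.49,0,0,0,0]
    - [-0.49,0,0,0,0]
    - [-0.49,0,0,0,0]

```text
time: 1.18
tool_pos: [0.4569, 0.1618, 0.0869]
ee_rot: [2.721, 1.57, 2.304]
wrist_force: [0.4, 0.5, 1.1]
width: 0.0237
```

```bash
python3 - <<'E'
from h import *; from bench import robot
o=robot.get_obs()
u=(LR-LD)/np.linalg.norm(LR-LD); st=LD-.036*u
report(o,[np.r_[st,.08],np.r_[st,.026]],u)
for n in("top","side"):
    s=robot.snapshot(n)
    c=(slice(165,250),slice(250,350)) if n=="top" else (slice(150,225),slice(265,350))
    cv2.imwrite(f"pics/{n}1.png",cv2.resize(s["image"][:,:,::-1][c],None,fx=7,fy=7,interpolation=cv2.INTER_CUBIC)[:600])
E
```

```text
to [0.4642 0.1492 0.08  ] tool shift mm [ 6.8 -8.5 11.7]
to [0.4642 0.1492 0.026 ] tool shift mm [60.8 -8.5 11.8]
R cols
 [[-0.001  0.404  0.915]
 [ 0.001  0.915 -0.404]
 [-1.     0.    -0.001]]
roll needed deg for tool z along push -0.028542409864431992 or 179.97145759013557
t 1.1833 q [ 2.230e-01 -3.000e-03  1.702e+00  1.000e-03  1.442e+00 -9.320e-01] F [0.4  0.49 1.13] w 0.023748693803735513 pos [0.4569 0.1618 0.0869]
```

View pics/side1.png

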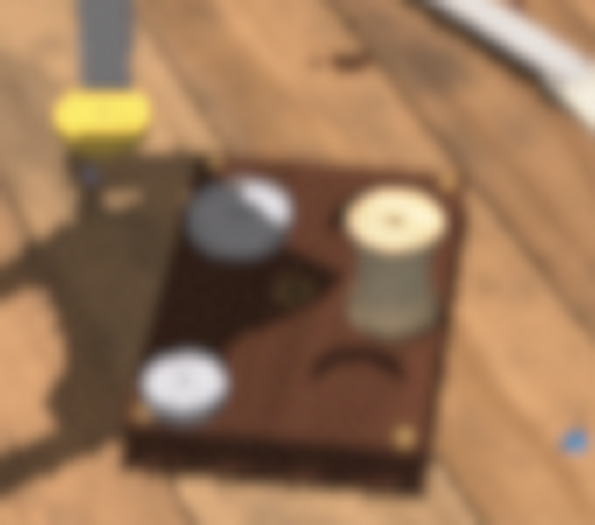

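View pics/top1.png

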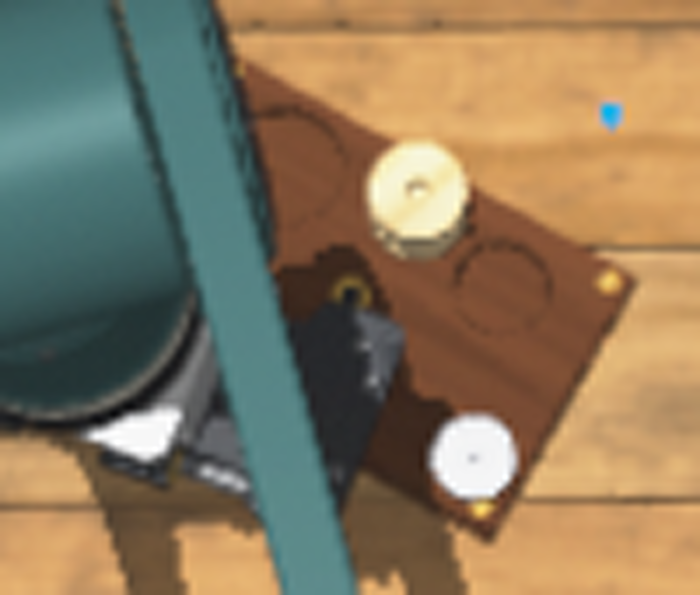

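Emit:
send_rows:
  increments:
    - [-0.49,0.02,-0.0085,0.0117,0]
    - [-0.49,0.04,-0.0085,0.0117,0]
    - [-0.49,0.055,-0.0085,0.0117,0]
    - [-0.49,0.06,-0.0085,0.0117,0]
    - [-0.49,0.06,-0.0085,0.0117,0]

```text
time: 1.7
tool_pos: [0.4632, 0.15, 0.0262]
ee_rot: [-2.636, 1.569, -3.05]
wrist_force: [0.2, -0.4, -0.2]
width: 0.0238
```

```bash
python3 - <<'E'
from h import *; from bench import robot
o=robot.get_obs()
u=(LR-LD)/np.linalg.norm(LR-LD)
report(o,[np.r_[LD,.0265],np.r_[LR,.0265]],u)
for n in("side",):
    s=robot.snapshot(n)
    c=(slice(150,225),slice(265,350))
    cv2.imwrite(f"pics/{n}2.png",cv2.resize(s["image"][:,:,::-1][c],None,fx=7,fy=7,interpolation=cv2.INTER_CUBIC)[:600])
E
```

```text
to [0.4971 0.1347 0.0265] tool shift mm [-0.4 -0.4 37.2]
to [0.5494 0.1116 0.0265] tool shift mm [-0.5 -0.5 94.4]
R cols
 [[-0.002  0.402  0.916]
 [-0.     0.916 -0.402]
 [-1.    -0.001 -0.002]]
roll needed deg for tool z along push 0.12967797327957312 or -179.87032202672043
t 1.7 q [ 0.196  0.058  1.768  0.     1.317 -0.961] F [ 0.2  -0.44 -0.17] w 0.023797380453589756 pos [0.4632 0.15   0.0262]
```

View pics/side2.png

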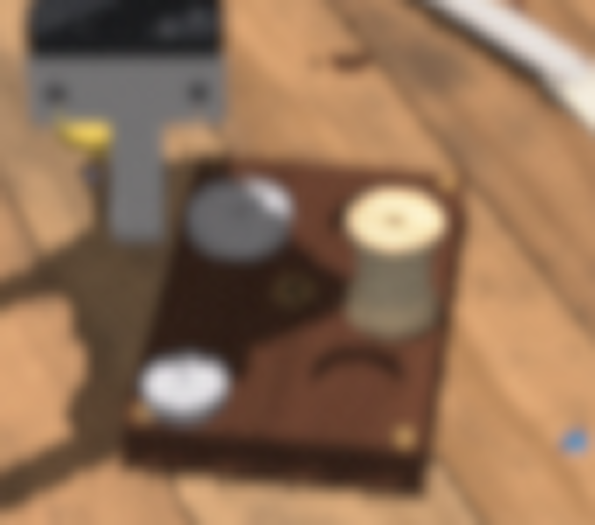

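Emit:
send_rows:
  increments:
    - [-0.49,0,0,0.009,0]
    - [-0.49,0,0,0.016,0]
    - [-0.49,0,0,0.022,0]
    - [-0.49,0,0,0.028,0]
    - [-0.49,0,0,0.034,0]

```text
time: 2.17
tool_pos: [0.4965, 0.135, 0.0275]
ee_rot: [0.899, 1.57, 0.483]
wrist_force: [-0.5, 0.4, 0.2]
width: 0.0235
```

Emit:
send_rows:
  increments:
    - [-0.49,0,0,0.004,0]
    - [-0.49,0,0,0.008,0]
    - [-0.49,0,0,0.012,0]
    - [-0.49,0,0,0.014,0]
    - [-0.49,0,0,0.014,0]

```text
time: 2.58
tool_pos: [0.5087, 0.1293, 0.0268]
ee_rot: [0.076, 1.57, -0.34]
wrist_force: [-0.5, 0.2, 0.3]
width: 0.024
```

```bash
cat > look.py <<'E'
from h import *; from bench import robot
import sys
def go(tag):
    for n in("side","top"):
        s=robot.snapshot(n)
        c=(slice(150,225),slice(265,350)) if n=="side" else (slice(165,250),slice(250,350))
        cv2.imwrite(f"pics/{n}{tag}.png",cv2.resize(s["image"][:,:,::-1][c],None,fx=7,fy=7,interpolation=cv2.INTER_CUBIC)[:600])
        np.savez(f"{n}{tag}.npz",**s)
        h=cv2.cvtColor(s["image"],cv2.COLOR_RGB2HSV).astype(int); roi=np.zeros(h.shape[:2],bool)
        if n=="side": roi[165:225,280:335]=1
        else: roi[165:250,255:345]=1
        for cc,st in comps(roi&(h[...,1]<40)&(h[...,2]>150),20): print(n,cc.round(1),st,"z30",ray(s,cc,.030)[0][:2].round(4),"z22",ray(s,cc,.022)[0][:2].round(4))
E
python3 - <<'E'
from h import *; from bench import robot; import look
o=robot.get_obs()
report(o,[np.r_[LR,.0265]]); look.go(3)
E
```

```text
to [0.5494 0.1116 0.0265] tool shift mm [ 0.3  0.2 44.4]
R cols
 [[ 0.     0.404  0.915]
 [-0.     0.915 -0.404]
 [-1.     0.     0.   ]]
t 2.5833 q [ 0.141  0.138  1.68  -0.     1.323 -1.014] F [-0.47  0.19  0.27] w 0.023976078972011636 pos [0.5087 0.1293 0.0268]
top [286.8 205.2] [281 202  12   7  51] z30 [0.504  0.1207] z22 [0.5055 0.1211]
```

View pics/side3.png

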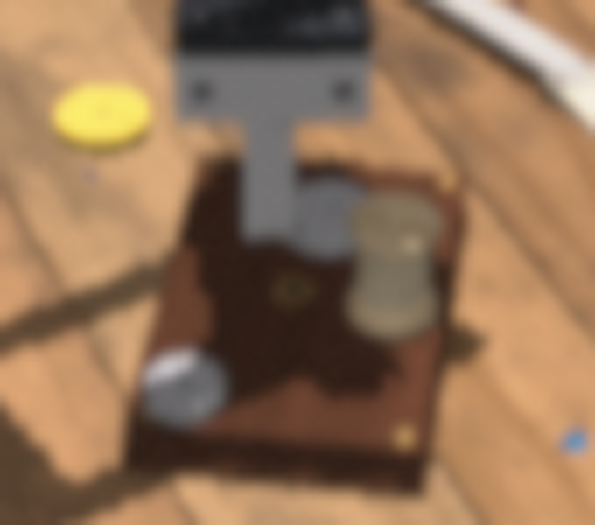

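Emit:
send_rows:
  increments:
    - [-0.49,0,0,0.004,0]
    - [-0.49,0,0,0.008,0]
    - [-0.49,0,0,0.012,0]
    - [-0.49,0,0,0.016,0]
    - [-0.49,0,0,0.019,0]

```text
time: 3.1
tool_pos: [0.5263, 0.1216, 0.0269]
ee_rot: [0.269, 1.57, -0.147]
wrist_force: [-0.1, 1.3, 1.4]
width: 0.0243
```

Emit:
send_rows:
  increments:
    - [-0.49,0,0,0.001,0]
    - [-0.49,0,0,0.001,0]

```text
time: 3.27
tool_pos: [0.527, 0.1213, 0.0268]
ee_rot: [0.305, 1.571, -0.111]
wrist_force: [-0.2, 0.1, 0.5]
width: 0.0244
```

```bash
python3 - <<'E'
from h import *; from bench import robot; import look
o=robot.get_obs()
report(o,[np.r_[LR,.0265]]); look.go(4)
E
```

```text
to [0.5494 0.1116 0.0265] tool shift mm [ 0.3  0.2 24.4]
R cols
 [[ 0.     0.404  0.915]
 [-0.     0.915 -0.404]
 [-1.     0.     0.   ]]
t 3.2667 q [ 0.121  0.171  1.641 -0.     1.328 -1.033] F [-0.2   0.08  0.54] w 0.02442855139277332 pos [0.527  0.1213 0.0268]
side [289.9 202.9] [285 200  11   7  53] z30 [0.4359 0.0537] z22 [0.4397 0.0628]
top [290.1 196.3] [284 193  12   7  52] z30 [0.5264 0.1111] z22 [0.5281 0.1115]
```

View pics/side4.png

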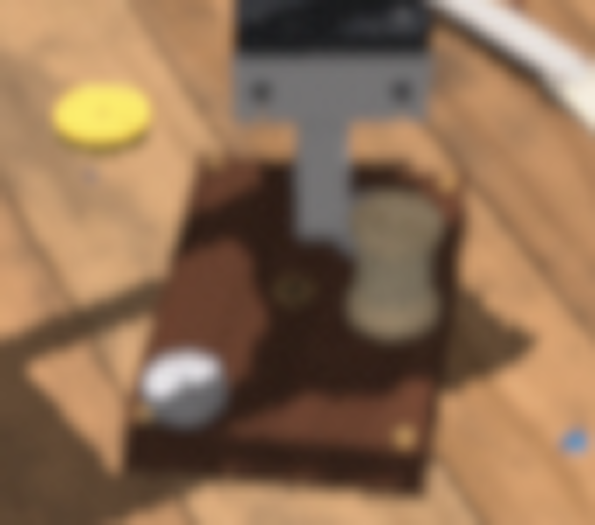

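Emit:
send_rows:
  increments:
    - [-0.49,-0.03,0,0,0]
    - [-0.49,-0.06,0,0,0]
    - [-0.49,-0.08,0,0,0]
    - [-0.49,-0.08,0,0,0]

```text
time: 3.7
tool_pos: [0.5299, 0.1221, 0.1126]
ee_rot: [0.547, 1.56, 0.131]
wrist_force: [0.7, 0.4, 1.1]
width: 0.0241
```

```bash
python3 - <<'E'
from h import *; from bench import robot; import look
o=robot.get_obs()
u=(SR-SD)/np.linalg.norm(SR-SD)
report(o,[np.r_[SD-.033*u,.1]],u); look.go(5)
E
```

```text
to [0.4043 0.0543 0.1   ] tool shift mm [  11.2 -112.7  -87.6]
R cols
 [[ 0.011  0.404  0.915]
 [ 0.001  0.915 -0.404]
 [-1.     0.006  0.009]]
roll needed deg for tool z along push -12.079328893616646 or 167.92067110638337
t 3.7 q [ 0.122  0.102  1.54   0.     1.489 -1.033] F [0.75 0.37 1.12] w 0.024105164218724762 pos [0.5299 0.1221 0.1126]
side [290.3 203.3] [285 200  12   8  66] z30 [0.4362 0.0517] z22 [0.4399 0.0607]
top [287.7 187.6] [280 185  14   7  55] z30 [0.5494 0.1163] z22 [0.5512 0.1166]
```

View pics/side5.png

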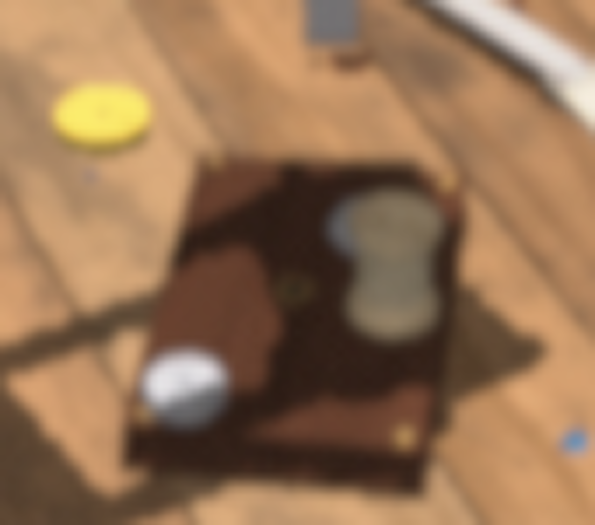

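Emit:
send_rows:
  increments:
    - [-0.62,0.01,-0.113,-0.088,-0.211]
    - [-0.62,0.01,-0.113,-0.088,-0.211]
    - [-0.62,0.01,-0.113,-0.088,-0.211]
    - [-0.62,0.01,-0.113,-0.088,-0.211]
    - [-0.62,0.01,-0.113,-0.088,-0.211]

```text
time: 4.22
tool_pos: [0.3955, 0.0526, 0.0936]
ee_rot: [-2.861, 1.564, -3.068]
wrist_force: [-0.7, 0.4, 1.1]
width: 0.0179
```

```bash
python3 - <<'E'
from h import *; from bench import robot; import look
o=robot.get_obs()
u=(SR-SD)/np.linalg.norm(SR-SD)
report(o,[np.r_[SD-.033*u,.1]],u); look.go(6)
E
```

```text
to [0.4043 0.0543 0.1   ] tool shift mm [-6.5  3.4  8.2]
R cols
 [[-0.007  0.205  0.979]
 [-0.     0.979 -0.205]
 [-1.    -0.002 -0.006]]
roll needed deg for tool z along push -0.10329344250203898 or 179.89670655749796
t 4.2167 q [-1.000e-02 -2.030e-01  1.870e+00 -1.000e-03  1.481e+00 -1.374e+00] F [-0.71  0.37  1.12] w 0.017923654496041354 pos [0.3955 0.0526 0.0936]
top [289.5 188.5] [282 181  16  16 186] z30 [0.5469 0.1118] z22 [0.5487 0.1122]
top [307.8 188.6] [303 186  10   7  24] z30 [0.5438 0.0652] z22 [0.5456 0.0652]
```

View pics/top6.png

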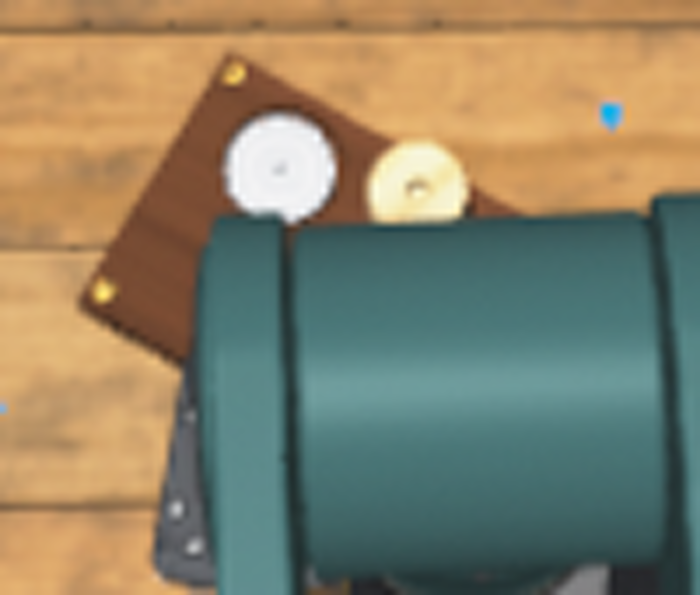

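View pics/side6.png

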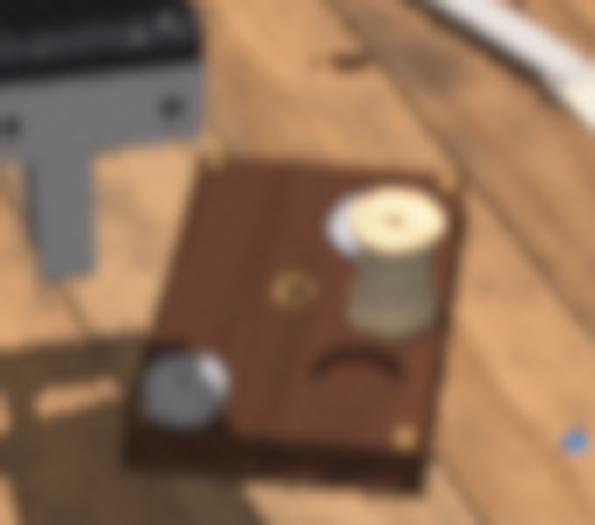

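Emit:
send_rows:
  increments:
    - [-0.62,0,0,0,0]
    - [-0.62,0,0,0,0]

```text
time: 4.48
tool_pos: [0.4013, 0.0541, 0.0966]
ee_rot: [2.331, 1.57, 2.127]
wrist_force: [0.5, 0.3, -0.2]
width: 0.0179
```

```bash
python3 - <<'E'
from h import *; from bench import robot; import look
o=robot.get_obs()
u=(SR-SD)/np.linalg.norm(SR-SD)
report(o,[np.r_[SD-.033*u,.0265]],u)
E
```

```text
to [0.4043 0.0543 0.0265] tool shift mm [70.1  0.8  2.9]
R cols
 [[-0.     0.203  0.979]
 [ 0.     0.979 -0.203]
 [-1.     0.    -0.   ]]
roll needed deg for tool z along push 0.031370500287464756 or -179.96862949971253
t 4.4833 q [-0.006 -0.196  1.858  0.     1.48  -1.373] F [ 0.46  0.3  -0.16] w 0.017927243390436613 pos [0.4013 0.0541 0.0966]
```

Emit:
send_rows:
  increments:
    - [-0.62,0.025,0.001,0.002,0]
    - [-0.62,0.05,0.001,0.002,0]
    - [-0.62,0.065,0.001,0.002,0]
    - [-0.62,0.07,0.001,0.002,0]
    - [-0.62,0.07,0.001,0.002,0]

```text
time: 4.9
tool_pos: [0.4019, 0.0546, 0.0253]
ee_rot: [-2.983, 1.567, 3.096]
wrist_force: [0.2, 0.8, 0.5]
width: 0.0179
```

```bash
python3 - <<'E'
from h import *; from bench import robot; import look
o=robot.get_obs()
u=(SR-SD)/np.linalg.norm(SR-SD)
report(o,[np.r_[SR,.0265],np.r_[SD,.0265]],u); look.go(7)
E
```

```text
to [0.4992 0.0346 0.0265] tool shift mm [-1.6  0.1 99.3]
to [0.4366 0.0476 0.0265] tool shift mm [-1.4  0.2 35.4]
R cols
 [[-0.004  0.203  0.979]
 [ 0.     0.979 -0.203]
 [-1.    -0.001 -0.004]]
roll needed deg for tool z along push 0.0360613317831788 or -179.96393866821683
t 4.9 q [-0.005 -0.125  1.948  0.     1.322 -1.372] F [0.16 0.84 0.51] w 0.01792914756251568 pos [0.4019 0.0546 0.0253]
top [289.4 188.7] [282 181  16  16 193] z30 [0.5463 0.112 ] z22 [0.5481 0.1123]
top [307.6 188.8] [303 186  10   7  25] z30 [0.5435 0.0655] z22 [0.5453 0.0655]
```

View pics/side7.png

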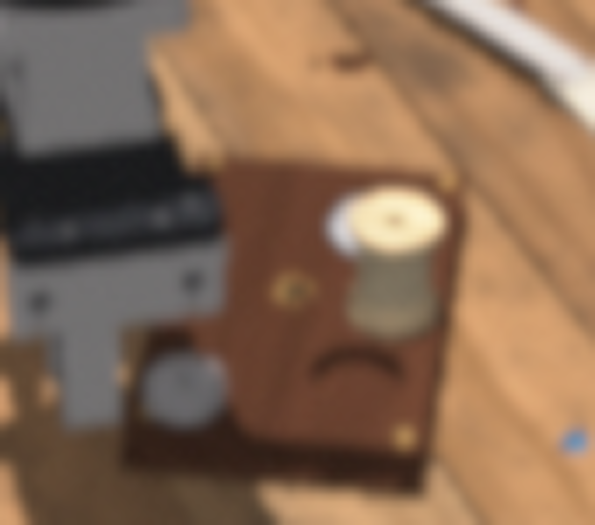

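Emit:
send_rows:
  increments:
    - [-0.62,-0.001,0,0.009,0]
    - [-0.62,-0.001,0,0.015,0]
    - [-0.62,-0.001,0,0.021,0]
    - [-0.62,-0.001,0,0.027,0]
    - [-0.62,-0.001,0,0.033,0]

```text
time: 5.42
tool_pos: [0.4359, 0.0474, 0.0283]
ee_rot: [0.381, 1.57, 0.176]
wrist_force: [-0.5, 0.6, 1.1]
width: 0.0179
```

Emit:
send_rows:
  increments:
    - [-0.62,0,0,0.006,0]
    - [-0.62,0,0,0.012,0]
    - [-0.62,0,0,0.018,0]
    - [-0.62,0,0,0.022,0]
    - [-0.62,0,0,0.022,0]

```text
time: 5.83
tool_pos: [0.4574, 0.0428, 0.0278]
ee_rot: [0.146, 1.57, -0.059]
wrist_force: [0.6, 0.9, -0.8]
width: 0.0176
```

```bash
python3 - <<'E'
from h import *; from bench import robot; import look
o=robot.get_obs()
report(o,[np.r_[SR,.0265]]); look.go(8)
E
```

```text
to [0.4992 0.0346 0.0265] tool shift mm [ 1.4  0.4 42.6]
R cols
 [[ 0.001  0.204  0.979]
 [-0.     0.979 -0.204]
 [-1.     0.     0.001]]
t 5.8333 q [-0.03  -0.006  1.831 -0.     1.316 -1.396] F [ 0.57  0.95 -0.79] w 0.01759814137578963 pos [0.4574 0.0428 0.0278]
top [283.2 188.6] [282 184   3   9  22] z30 [0.5475 0.1279] z22 [0.5493 0.1283]
top [331.3 226. ] [326 225  11   3  27] z30 [0.4442 0.0117] z22 [0.4453 0.0113]
```

View pics/side8.png

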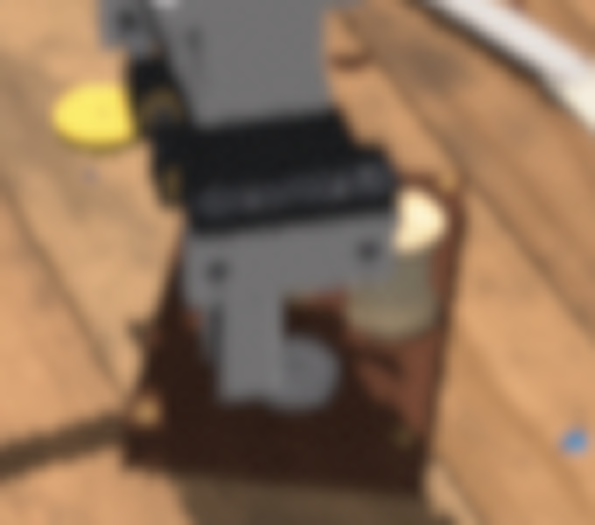

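Emit:
send_rows:
  increments:
    - [-0.62,0.001,0,0.004,0]
    - [-0.62,0.001,0,0.008,0]
    - [-0.62,0.001,0,0.012,0]
    - [-0.62,0.001,0,0.016,0]
    - [-0.62,0.001,0,0.019,0]

```text
time: 6.35
tool_pos: [0.4757, 0.0391, 0.0269]
ee_rot: [0.186, 1.57, -0.018]
wrist_force: [-0.8, 0.5, -0.2]
width: 0.0178
```

Emit:
send_rows:
  increments:
    - [-0.62,0,0,0.003,0]
    - [-0.62,0,0,0.003,0]

```text
time: 6.52
tool_pos: [0.4787, 0.0384, 0.0269]
ee_rot: [0.143, 1.57, -0.062]
wrist_force: [-0.1, -0.3, -1.4]
width: 0.0179
```

Emit:
send_rows:
  increments:
    - [-0.62,-0.03,0,0,0]
    - [-0.62,-0.06,0,0,0]
    - [-0.62,-0.1,0,0,0]
    - [-0.62,-0.1,0,0,0]

```text
time: 6.85
tool_pos: [0.4828, 0.0385, 0.1354]
ee_rot: [0.175, 1.556, -0.03]
wrist_force: [0.7, 0.3, 0.2]
width: 0.0176
```

```bash
python3 - <<'E'
from h import *; from bench import robot; import look
o=robot.get_obs()
report(o,[np.r_[SR,.0265]]); look.go(9)
E
```

```text
to [0.4992 0.0346 0.0265] tool shift mm [109.1  -0.7  15.2]
R cols
 [[ 0.015  0.203  0.979]
 [-0.     0.979 -0.203]
 [-1.     0.003  0.015]]
t 6.85 q [-0.038 -0.047  1.647  0.     1.527 -1.404] F [0.69 0.26 0.25] w 0.017612990354473595 pos [0.4828 0.0385 0.1354]
side [313.7 181.9] [312 179   4   7  20] z30 [0.5298 0.1092] z22 [0.5347 0.119 ]
```

View pics/side9.png

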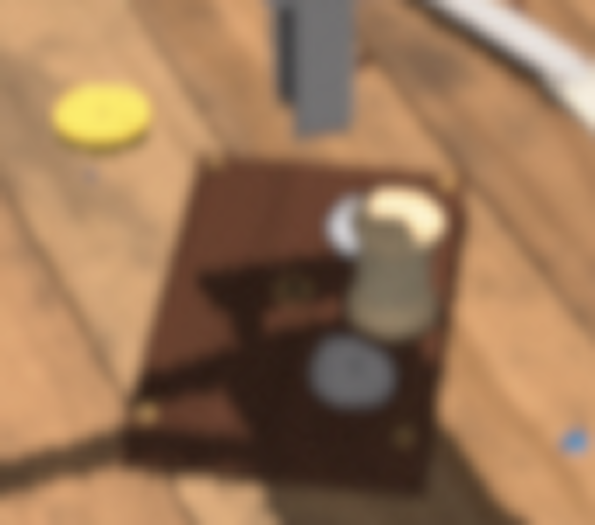

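Emit:
send_rows:
  increments:
    - [-0.62,-0.04,0.15,-0.12,0]
    - [-0.62,-0.04,0.15,-0.12,0]
    - [-0.62,-0.04,0.15,-0.12,0]
    - [-0.62,-0.04,0.15,-0.12,0]
    - [-0.62,-0.04,0.15,-0.12,0]

```text
time: 7.37
tool_pos: [0.3886, 0.2118, 0.1657]
ee_rot: [-3.001, 1.568, 3.079]
wrist_force: [1.1, -0.1, 0.9]
width: 0.0178
```

```bash
python3 - <<'E'
from h import *; from bench import robot; import look
o=robot.get_obs()
report(o,[np.r_[SR,.0265]]); look.go(10)
E
```

```text
to [0.4992 0.0346 0.0265] tool shift mm [ 138.8 -151.1  144.6]
R cols
 [[-0.003  0.202  0.979]
 [ 0.     0.979 -0.202]
 [-1.    -0.    -0.003]]
t 7.3667 q [ 3.700e-01 -1.420e-01  1.673e+00  1.000e-03  1.613e+00 -9.970e-01] F [ 1.11 -0.13  0.94] w 0.01780037854097555 pos [0.3886 0.2118 0.1657]
side [315.1 202. ] [310 198  11   9  80] z30 [0.4952 0.0301] z22 [0.4996 0.0389]
top [289.4 188.7] [282 181  16  16 193] z30 [0.5463 0.112 ] z22 [0.5481 0.1123]
top [307.6 188.8] [303 186  10   7  25] z30 [0.5435 0.0655] z22 [0.5453 0.0655]
top [321.  205.7] [316 201  11  11 101] z30 [0.4976 0.0342] z22 [0.499  0.0339]
```

View pics/side10.png

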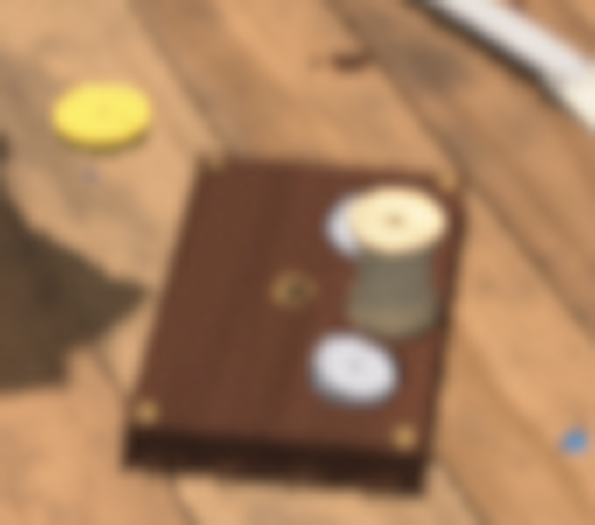

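View pics/top10.png

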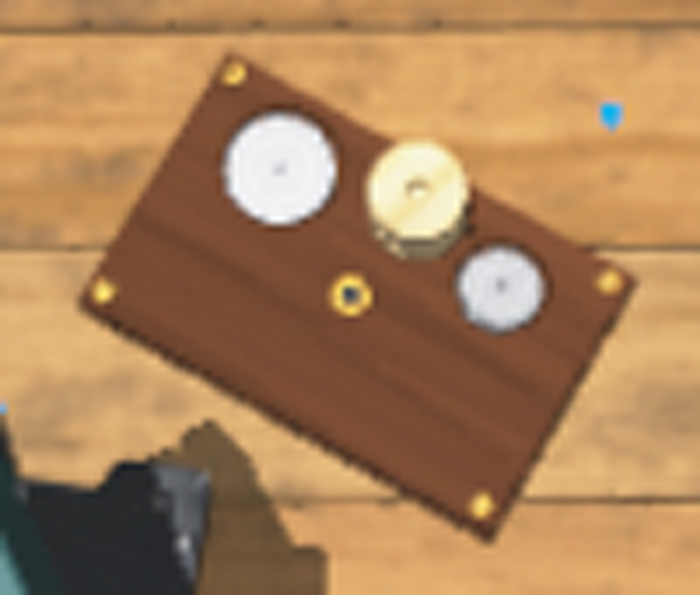

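```bash
python3 - <<'E'
from h import *
out=[]
for n,c in(("top",(slice(194,218),slice(308,334))),("side",(slice(192,212),slice(303,329)))):
    s=np.load(n+"10.npz"); a=s["image"][c][:,:,::-1]; out.append(cv2.resize(a,(390,int(a.shape[0]*15)),interpolation=cv2.INTER_LANCZOS4))
    print(s["image"][c].mean(2).astype(int))
h=min(o.shape[0] for o in out); cv2.imwrite("pics/z10.png",np.hstack([o[:h] for o in out]))
E
```

```text
[[213 214 219 227 229 231 232 221 103  62  91  92  91  95 113 137 147 151
  151 147 145 143 143 144 146 147]
 [214 221 225 229 231 231 228 195  76  69  92  92  91  92  91  95 110 133
  146 148 147 146 144 146 146 146]
 [221 226 227 230 231 228 212 129  83  78  88  90  91  92  92  91  91  97
  120 140 146 148 147 146 145 146]
 [226 226 228 230 225 212 162 108  68  54  82  85  89  90  92  91  92  92
   91  99 125 136 142 143 142 143]
 [210 211 216 212 172 110 116  96  62  64  82  81  84  83  86  90  91  91
   92  92  94 107 126 135 138 140]
 [103 102 102 107 115 117 102  77  84  79  74  73  72  68  70  78  80  88
   92  92  92  91  94 105 121 127]
 [107 110 111 112 111 100  78  85  82  69  69 107 122 135 116 100  68  73
   87  91  91  91  91  92  91  85]
 [ 99 100 103 104  96  76  82  80  80 106 146 178 205 219 195 183 142  88
   70  85  90  91  91  92  92  91]
 [ 84  86  86  87  87  86  83  72 105 187 218 219 222 222 221 221 215 155
   90  68  87  88  90  91  90  90]
 [ 84  83  83  84  85  87  80  77 154 220 221 229 229 225 224 222 217 210
  160  68  80  87  87  89  90  91]
 [ 87  86 
[... 2997 characters left out ...]
00 183 151
  109  83  80  81  79  74  87 122]
 [ 69  68  69  72  74  76  81  91 104 118 132 148 163 169 169 159 140 113
   89  80  80  81  78  74  96 132]
 [ 68  68  70  72  75  76  76  78  84  92 100 109 116 120 120 113 100  86
   80  80  81  80  76  73 102 137]
 [ 69  68  70  73  76  76  75  74  75  79  81  84  87  86  86  84  81  78
   78  80  81  80  75  75 103 137]
 [ 69  69  72  75  75  76  74  73  73  73  74  75  75  74  76  76  76  79
   80  82  82  81  75  74 104 135]
 [ 68  70  72  74  75  75  73  73  72  72  73  73  73  73  74  76  77  81
   88  95  94  85  76  78 107 134]
 [ 65  67  69  70  72  71  70  71  70  71  71  72  73  73  74  76  78  84
  102 116 113  93  76  82 110 132]]
```

View pics/z10.png

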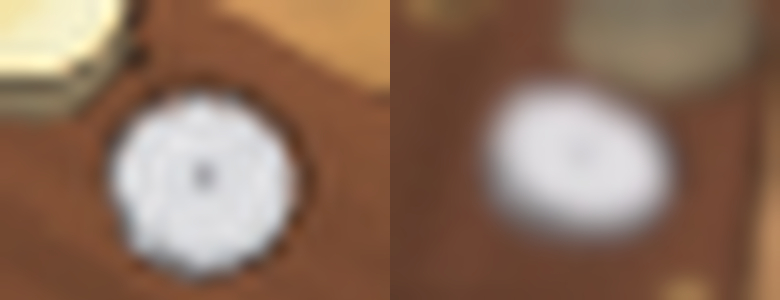

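The top view shows the large disc seated at zoom (280,168). The small disc, at zoom (500,288), is tilted and its lower-left rim is still on the edge. I'll nudge it from that side with shut fingertips.

```bash
python3 - <<'E'
from h import *; from bench import robot
o=robot.get_obs(); u=np.array([.7071,-.7071])
report(o,[np.r_[SR-.033*u,.1]],u)
E
```

```text
to [0.4759 0.0579 0.1   ] tool shift mm [  66.  -134.8  116. ]
R cols
 [[-0.001  0.197  0.98 ]
 [ 0.001  0.98  -0.197]
 [-1.     0.001 -0.002]]
roll needed deg for tool z along push 33.626662501825486 or -146.37333749817452
t 7.4667 q [ 0.372 -0.142  1.672  0.002  1.613 -1.001] F [ 1.18 -0.72 -0.19] w 0.01768612374640606 pos [0.3888 0.2129 0.1663]
```

Emit:
send_rows:
  increments:
    - [-1,0.06,-0.135,0.116,0.585]
    - [-1,0.06,-0.135,0.116,0.585]
    - [-1,0.06,-0.135,0.116,0.585]
    - [-1,0.06,-0.135,0.116,0.585]
    - [-1,0.06,-0.135,0.116,0.585]

```text
time: 7.88
tool_pos: [0.4765, 0.0497, 0.103]
ee_rot: [-1.958, 1.565, -2.756]
wrist_force: [-0.6, 0.6, -0.1]
width: 0.0003
```

Emit:
send_rows:
  increments:
    - [-1,0,0,0,0]
    - [-1,0,0,0,0]
    - [-1,0,0,0,0]

```text
time: 8.13
tool_pos: [0.4764, 0.0541, 0.106]
ee_rot: [-2.602, 1.569, 2.892]
wrist_force: [-0.1, -0.0, 0.7]
width: 0.0005
```

```bash
python3 - <<'E'
from h import *; from bench import robot
o=robot.get_obs(); u=np.array([.7071,-.7071])
report(o,[np.r_[SR-.033*u,.0265],np.r_[SR,.0265]],u)
E
```

```text
to [0.4759 0.0579 0.0265] tool shift mm [79.5  2.5 -3. ]
to [0.4992 0.0346 0.0265] tool shift mm [79.4  2.6 30. ]
R cols
 [[-0.002  0.71   0.704]
 [ 0.001  0.704 -0.71 ]
 [-1.    -0.001 -0.002]]
roll needed deg for tool z along push -0.22077373762924365 or 179.77922626237077
t 8.1333 q [-0.006 -0.027  1.687  0.     1.484 -0.787] F [-0.12 -0.04  0.69] w 0.0005173672138515313 pos [0.4764 0.0541 0.106 ]
```

Emit:
send_rows:
  increments:
    - [-1,0.025,0.0025,-0.003,0]
    - [-1,0.05,0.0025,-0.003,0]
    - [-1,0.07,0.0025,-0.003,0]
    - [-1,0.08,0.0025,-0.003,0]
    - [-1,0.08,0.0025,-0.003,0]

```text
time: 8.55
tool_pos: [0.4744, 0.059, 0.0246]
ee_rot: [-2.389, 1.566, 3.107]
wrist_force: [-0.6, -0.5, -0.1]
width: 0.0001
```

```bash
python3 - <<'E'
from h import *; from bench import robot; import look
o=robot.get_obs(); u=np.array([.7071,-.7071])
report(o,[np.r_[SR,.0265]],u); look.go(11)
E
```

```text
to [0.4992 0.0346 0.0265] tool shift mm [-2.   0.4 34.8]
R cols
 [[-0.005  0.709  0.706]
 [ 0.     0.706 -0.709]
 [-1.    -0.003 -0.004]]
roll needed deg for tool z along push -0.11432358569611342 or 179.88567641430387
t 8.55 q [ 0.005  0.043  1.788  0.     1.315 -0.779] F [-0.59 -0.48 -0.12] w 0.00011320409663176373 pos [0.4744 0.059  0.0246]
top [315.4 219.8] [308 216  16   9  77] z30 [0.4623 0.0506] z22 [0.4634 0.0504]
```

View pics/side11.png

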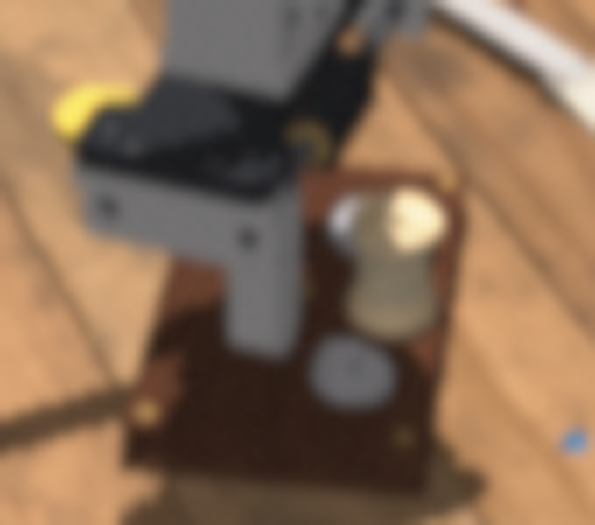

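Emit:
send_rows:
  increments:
    - [-1,0,0,0.003,0]
    - [-1,0,0,0.006,0]
    - [-1,0,0,0.009,0]
    - [-1,0,0,0.011,0]
    - [-1,0,0,0.011,0]

```text
time: 9.07
tool_pos: [0.4854, 0.0497, 0.0275]
ee_rot: [0.764, 1.569, -0.026]
wrist_force: [0.7, 0.4, -0.6]
width: 0.0007
```

```bash
python3 - <<'E'
from h import *; from bench import robot; import look
o=robot.get_obs(); u=np.array([.7071,-.7071])
report(o,[np.r_[SR,.0265]],u); look.go(12)
E
```

```text
to [0.4992 0.0346 0.0265] tool shift mm [ 1.  -0.8 20.5]
R cols
 [[ 0.001  0.711  0.704]
 [-0.     0.704 -0.711]
 [-1.     0.001  0.001]]
roll needed deg for tool z along push -0.28587706911985755 or 179.71412293088014
t 9.0667 q [-0.014  0.057  1.767 -0.     1.316 -0.795] F [ 0.71  0.35 -0.6 ] w 0.0006515892520128334 pos [0.4854 0.0497 0.0275]
top [319.3 215.5] [312 212  15   9  71] z30 [0.4726 0.04  ] z22 [0.4739 0.0398]
```

View pics/side12.png

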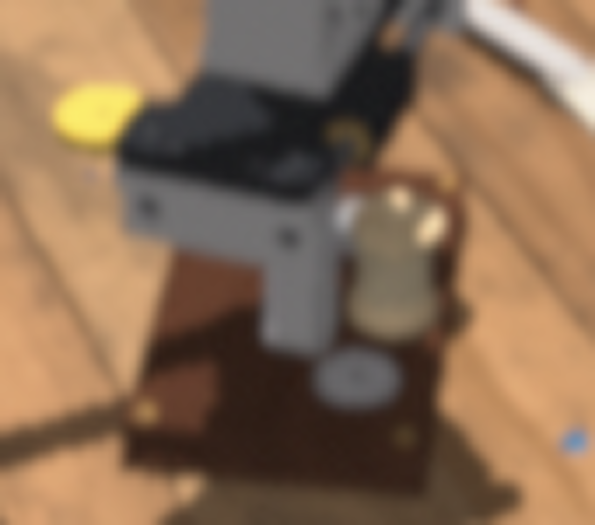

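It now looks flat. I'll back off a little, lift, move aside and check.

Emit:
send_rows:
  increments:
    - [-1,0,0,-0.006,0]
    - [-1,-0.04,0,-0.006,0]
    - [-1,-0.08,0,-0.006,0]
    - [-1,-0.1,0,-0.006,0]

```text
time: 9.5
tool_pos: [0.4815, 0.0549, 0.1311]
ee_rot: [0.848, 1.565, 0.059]
wrist_force: [0.7, -0.5, 0.8]
width: 0.001
```

Emit:
send_rows:
  increments:
    - [-1,-0.03,0.08,-0.15,0]
    - [-1,-0.03,0.08,-0.15,0]
    - [-1,-0.03,0.08,-0.15,0]
    - [-1,-0.03,0.08,-0.15,0]
    - [-1,-0.03,0.08,-0.15,0]

```text
time: 9.92
tool_pos: [0.4295, 0.2228, 0.1585]
ee_rot: [2.061, 1.566, 1.278]
wrist_force: [-0.0, -0.3, -0.0]
width: 0.0002
```

```bash
python3 - <<'E'
from h import *; from bench import robot; import look
o=robot.get_obs()
report(o); look.go(13)
E
```

```text
R cols
 [[ 0.001  0.705  0.709]
 [ 0.004  0.709 -0.705]
 [-1.     0.004 -0.002]]
t 9.9167 q [ 0.359 -0.049  1.602  0.004  1.586 -0.429] F [-0.01 -0.3  -0.03] w 0.00020206538170030659 pos [0.4295 0.2228 0.1585]
side [315.6 203.3] [310 200  12   8  76] z30 [0.4942 0.025 ] z22 [0.4986 0.0337]
top [289.4 188.7] [282 181  16  16 194] z30 [0.5463 0.1121] z22 [0.5481 0.1124]
top [307.6 188.8] [303 186  10   7  25] z30 [0.5435 0.0655] z22 [0.5453 0.0655]
top [321.4 205.7] [316 200  12  12 114] z30 [0.4976 0.0331] z22 [0.499  0.0329]
```

View pics/side13.png

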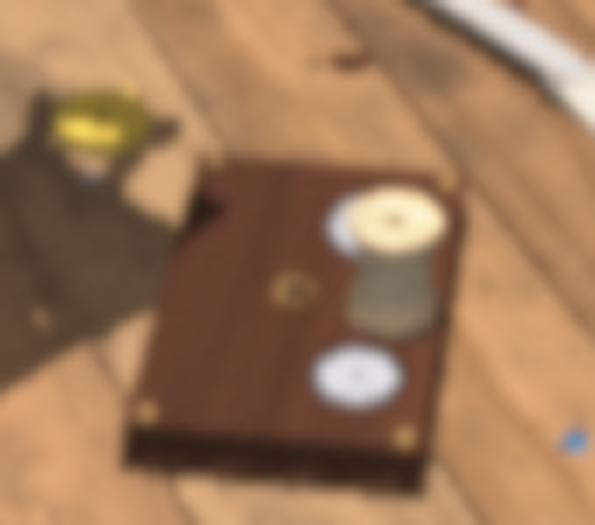

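View pics/top13.png

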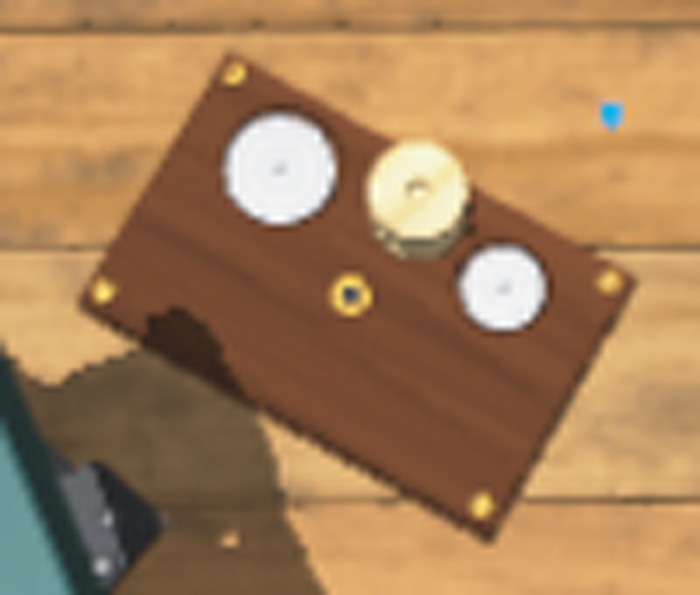

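```bash
python3 - <<'E'
from h import *
s=np.load("side13.npz");t=np.load("top13.npz");K=s["intrinsics"];T=s["world_from_camera"];k=float(s["k1"])
print("LD brightness",t["image"][184:187,285:293].mean((0,1)),"SD",t["image"][202:205,318:324].mean((0,1)))
pL=np.array([289.4,188.7])
for z in(.022,.030):
    for nm,p,r in(("L",(289.4,188.7),.02),("S",(321.4,205.7),.015)):
        c=ray(t,p,z)[0]; a=np.linspace(0,6.283,181)
        P=c+np.c_[r*np.cos(a),r*np.sin(a),0*a]
        q=(P-T[:3,3])@T[:3,:3]; x=q[:,:2]/q[:,2:]; x=x*(1+k*(x**2).sum(1,keepdims=True)); uv=x*K[0,0]+K[:2,2]
        print(nm,z,"side extent u",uv[:,0].min().round(1),uv[:,0].max().round(1),"v",uv[:,1].min().round(1),uv[:,1].max().round(1))
print(s["image"].mean(2).astype(int)[172:192,308:320])
E
```

```text
LD brightness [239.         239.29166667 240.875     ] SD [239.77777778 240.38888889 241.61111111]
L 0.022 side extent u 311.9 326.5 v 177.7 186.4
S 0.022 side extent u 310.0 321.7 v 199.8 207.2
L 0.03 side extent u 311.4 326.1 v 175.6 184.2
S 0.03 side extent u 309.5 321.2 v 197.4 204.9
[[117 120 123 128 134 139 141 141 141 143 143 144]
 [ 95  98 101 105 110 115 118 120 121 123 127 128]
 [ 79  81  83  84  87  88  91  92  94  97 100 101]
 [ 74  75  75  75  76  76  78  78  78  80  85  87]
 [ 74  74  73  73  74  75  78  80  84  91 104 120]
 [ 75  74  73  73  76  82  95 107 120 137 157 178]
 [ 74  73  73  74  83 106 133 155 174 190 204 216]
 [ 73  73  73  78 102 141 175 196 208 215 221 224]
 [ 73  73  75  91 131 173 199 212 216 220 221 220]
 [ 74  73  78 106 155 194 207 212 217 220 220 215]
 [ 74  72  80 112 164 202 209 206 213 221 223 220]
 [ 72  72  78 104 154 195 206 196 200 213 221 223]
 [ 72  71  74  89 126 170 190 182 174 186 201 211]
 [ 72  72  72  77  96 130 157 156 142 143 159 174]
 [ 72  71  72  74  79  95 114 121 115 113 119 130]
 [ 73  71  71  73  74  77  84  92  98 103 105 109]
 [ 76  72  71  73  74  76  78  84  94 100 103 106]
 [ 85  79  74  73  74  75  78  85  95 102 105 109]
 [ 88  87  80  73  75  75  82  93  99 105 108 110]
 [ 85  88  82  75  75  76  85  97 103 106 110 111]]
```

```bash
python3 -c "
from bench import robot
print(robot.close_job())"
```

```text
the job is handed in; nothing more can be done
None
```

Both discs are in their own recesses and lie flat and flush. I pushed them with the fingertips and never picked them up. I handed the job in at about 10 s of robot time, with the arm clear of everything.

- **Large disc:** I pushed it with the fingers slightly open behind it, and it dropped in on the first push.
- **Small disc:** The first push left it tilted, with its rear-left rim on the recess edge. I then nudged it from that side with shut fingers and it dropped flat.

**Last checks, both cameras:**
- **Flat:** The two discs are equally bright in the top view. The small one had looked dimmer while it was tilted.
- **Flush:** Both discs' positions in the side view match a top face at 22 mm, level with the stand, rather than 30 mm.
- **Centred:** By the top camera, the large disc sits about 2 mm off its recess centre, within the play. The small one is within about 1 mm.
- **Reel:** It shows at the same place as at the start in the top view.
- **Other objects:** The yellow look-alike had not moved in the last side view. I did not measure the other items again, but the arm never worked near them.
- **Forces:** The wrist force was never above about 2 N in any reading.

No check failed or disagreed at the end, but the reel hides part of the large disc in the side view.

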